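# Spin-test a fume-extractor impeller and stop it on its mark

### The arm

A 6-joint arm with a two-finger parallel gripper is mounted at the origin on the work surface. World frame = base frame: x ahead of the robot, y to its left, z up, the work surface at z = 0. Lengths are in mm, angles in rad, forces in N, time in s.
With the tool pointing down it reaches from about 275 to 850 mm from the base axis. Payload 5.2 kg.
Tool frame: the origin (TCP) lies between the finger pads; the fingertips stand 11 mm ahead of it and the grasp point (between the pads) lies 8 mm behind it; y points along the fingers, x is the direction in which the jaws open and shut, and the axes are right-handed (so a half turn about y gives the same grasp; the last joint's range is limited). The gripper opens to 85 mm and grips with 20 to 120 N. Pads are 22 mm wide; open, the fingers measure 114 mm over their backs; the gripper's body (76 mm by 85 mm) begins 54 mm behind the grasp point. The pads swing forward as they close: fully open they stand 13 mm farther back than shut.
Start: joints at [0.912, 0.259, 1.535, -0, 1.348, -0.203], TCP at [242.079, 493.865, 242.31] pointing down, gripper open.
Joint ranges: [-3.14, 3.14], [-0.91, 2.08], [0.19, 2.58], [-1.22, 4.36], [0.22, 2.71], [-3.12, 3.12]. Speed limits (rad/s): [2.57, 2.57, 3.14, 3.14, 3.14, 3.14].

### API

Orientations are given as a rotation vector (axis times angle).
In Python, from workcell import arm gives the robot as it stands.
- The arm moves only by the tool drive_tool, never from a script. Its argument "rows" is text: rows parted by semicolons, each of 6 numbers parted by spaces: the shift along the tool's x, y, z in m, then the turn, a rotation vector about the tool's x, y, z in degrees. A call has 1 to 12 rows; each row shifts and turns the pose as measured when the row begins, along the tool's axes as they then stand; what a row does not reach is not made up. A row lasts 1/10 s, in which the tool goes at most 50 mm and 8.59 degrees, less where a joint would pass 70% of its speed; a pose out of reach is approached as far as the arm can. A call is refused whole if a number of a shift passes 0.05 or a number of a turn 8.59, either way. A call with a gripper value outside its range is refused whole. "claw" is the opening, from 0 (shut) to 1 (fully open), set as the call begins (left out, the last holds). The fingers move at their own pace and stop on an object; "grip_force" is the grip in N (left out, the last holds). Time passes only in rows, so rows that do not move let the fingers close. It gives the time, the measured TCP pose, the force and the opening at its end, in the units of the state.
- arm.get_state(): the state, without advancing time (a new reading comes with each control period).
- arm.read_camera(name): name is "scene" or "top"; returns a dict with "frame" (400x640x3 uint8, blue, green, red), "intrinsics" (3x3 intrinsics, pixels), "extrinsics" (4x4, takes a point from world to camera coordinates). Camera axes: x right, y up, looking along -z (the intrinsics and any distortion apply to the point x, -y, -z); pixel columns grow to the right and rows downward; lengths in mm; the calibration is good to about 2 mm. A picture is of the moment at which its call begins. There is no depth.
- arm.job_done(): hands the job in, once; it reports no verdict.
The state is a dict: "t": time; "joint_positions": joint angles; "qvel": joint speeds; "joint_efforts": joint torques, N m; "tool_pos": TCP position; "tool_rot": TCP orientation; "wrist_force": force on the tool from outside, world axes, zero at the start; "ft_torque": the same for the moment, N m; "finger_gap": finger opening in mm.
Only numpy, scipy, OpenCV 4.12 (cv2) and the standard library are available. Lean on these libraries where they do the work, as an engineer would, in place of code of your own. Each camera call takes 0.05 s, during which the arm holds its last target. There are 200 camera calls.

### The job

Check the bearing of the fan impeller on the test spindle: with a fingertip flick one of its brass posts so that it spins freely counter-clockwise (seen from above), and let its red mark run past the green window on the stand at least once. On a later pass press a fingertip down on the flat rim so that the impeller comes to a standstill there and then with the red mark in the green window; it gets one stop, so do not halt it elsewhere and turn it round to the window. Then lift the finger straight off, leave it at rest, grip nothing, press gently and do not disturb the things lying around.

Things in the scene. Friction and masses are not known exactly. Their poses are not given: they have to be found in the camera images.
- impeller (a joint): turn of the impeller (rad), growing counter-clockwise from above, counted on over whole turns; 0, 6.28, 12.57.. = red mark at mid-window. Starts at rest between -4.5 and -0.8. No stops; inertia about 0.003 kg m2. It runs down slowly: loses about 0.6 rad/s per second at 4 rad/s, 0.2 at 1 rad/s; from 1.9 rad/s it still makes a full turn. A fingertip pressed on its rim stops it almost at once.
- spindle (a joint): how far the sprung spindle, with the whole impeller, is pressed down (m), 0 to 0.008. It starts to sink at about 3 to 6 N, then gives 1 mm per 1.5 N, and springs back when let go.
- hub (a point): point on the impeller's axis, in the plane of its flat top, 82 mm above the bench. The impeller is an aluminium disc, 220 mm diameter, blades below. Three brass posts, 12 mm diameter, rise 28 mm above the top, 50 mm from the axis, at 60, 180 and 300 degrees counter-clockwise from the red mark; a boss (22 mm radius, 8 mm high) is on the axis. From 60 to 110 mm radius the top is flat and bare.
- mark (a point): outer end of the red painted stripe (44 x 12 mm, radial) on the flat top, at the rim, 110 mm from the axis
- index (a point): fixed point of the stand at the middle of the green window, 110 mm from the axis, level with the plate's top: where the mark has to stop. The window is a green arc of +-14 degrees just outside the rim, level with the top, with a black line in its middle, on a grey bracket. The stand is a round blue base, 280 mm diameter, 16 mm thick, fixed to the bench.
- jar: amber glass jar, 48 mm diameter, 62 mm high, origin under its centre; leave alone
- tape: brass-coloured roll, 68 mm diameter, 30 mm high, origin under its centre; leave alone
- driver: red screwdriver lying on the bench, origin under its middle; leave alone
- cutter_box: blue box 90 x 60 x 33 mm, origin under its centre; leave alone

How it is judged:
By the outcome, as a careful person would: the job done as asked, in the order asked, and still so for the second after the job is handed in, with the robot touching nothing.
It also fails if it takes over 64 s, if anything falls off the work surface, if the arm or the gripper's body presses on something with over 40 N, if the wrist force passes 120 N, or if a joint passes its speed limit or range.

## Working session

There is one attempt and no reset: what is moved stays moved. The work goes in short steps, Python scripts to look and compute and a tool call to move; the robot and the scene stay as the last step left them, time stands still between calls to the robot, and variables do not carry over. Pictures are saved under pics/ and viewed, about 8 in all and at most 12, crops included, and the job is handed in when it is done.

Besides the shell and the picture viewer there is one more tool, called after "Request:" as name(argument=value, ...) on one line, values as JSON. drive_tool: Moves the arm, as the interface text tells. Its arguments: {"type":"object","properties":{"rows":{"type":"string"},"claw":{"type":"number"},"grip_force":{"type":"number"}},"required":["rows"]}

```bash
mkdir -p pics; ls
cat > h.py <<'E'
import numpy as np, cv2
from workcell import arm
def cam(n,save=None):
    c=arm.read_camera(n)
    if save: cv2.imwrite('pics/'+save,c['frame'])
    return c
def ray(c,u,v):
    K=np.array(c['intrinsics']);E=np.array(c['extrinsics'])
    d=np.linalg.solve(K,[u,v,1.]); d=np.array([d[0],-d[1],-d[2]])
    return -E[:3,:3].T@E[:3,3], E[:3,:3].T@d
def atz(c,u,v,z):
    o,d=ray(c,u,v); return o+d*(z-o[2])/d[2]
def proj(c,p):
    E=np.array(c['extrinsics']);q=E[:3,:3]@np.array(p)+E[:3,3]
    r=np.array(c['intrinsics'])@[q[0],-q[1],-q[2]]; return r[:2]/r[2]
E
python3 - <<'E'
from h import *
np.set_printoptions(precision=3,suppress=True)
for n in('top','scene'):
    c=cam(n,n+'0.png'); print(c.keys(),c['intrinsics'],c['extrinsics'])
print(arm.get_state())
E
```

```text
pics
dict_keys(['frame', 'intrinsics', 'extrinsics']) [[499.861   0.    325.89 ]
 [  0.    499.861 203.638]
 [  0.      0.      1.   ]] [[    0.004    -1.        0.001     5.237]
 [    0.983     0.004     0.184  -515.119]
 [   -0.184     0.001     0.983 -1398.048]
 [    0.        0.        0.        1.   ]]
dict_keys(['frame', 'intrinsics', 'extrinsics']) [[494.376   0.    317.999]
 [  0.    494.376 194.181]
 [  0.      0.      1.   ]] [[    0.649     0.761    -0.022  -337.32 ]
 [   -0.396     0.361     0.844   128.009]
 [    0.65     -0.539     0.535 -1618.777]
 [    0.        0.        0.        1.   ]]
{'t': 0.1, 'joint_positions': array([ 0.912,  0.259,  1.536,  0.   ,  1.348, -0.203]), 'qvel': array([-0.   ,  0.001, -0.003,  0.   ,  0.   , -0.001]), 'joint_efforts': array([  0.003, -44.697, -29.125,  -0.   ,   0.006,  -0.   ]), 'tool_pos': array([241.782, 493.504, 241.544]), 'tool_rot': array([-1.392, -0.866,  0.869]), 'wrist_force': array([ 0.419, -0.299,  0.4  ]), 'ft_torque': array([-0.047, -0.003, -0.006]), 'finger_gap': 85.51096970190018}
```

View pics/top0.png

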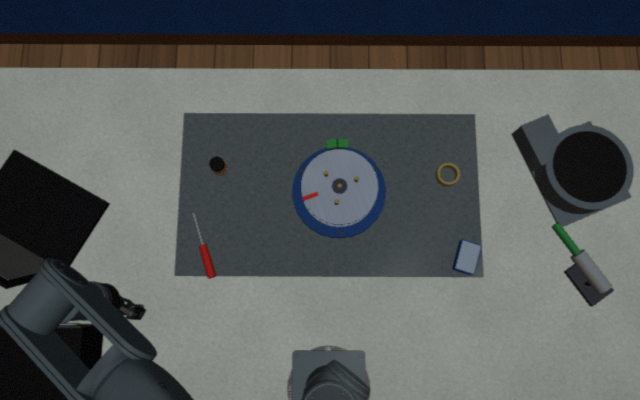

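View pics/scene0.png

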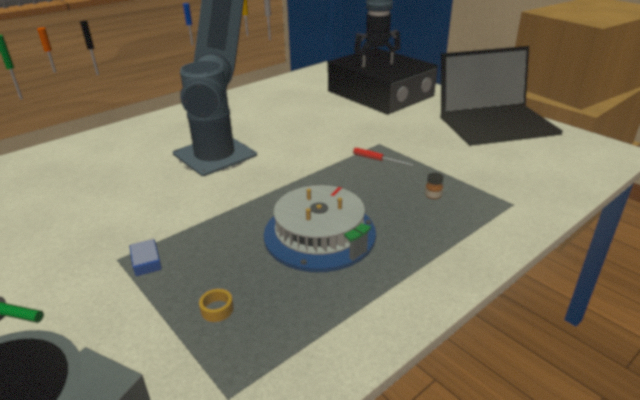

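Top view shows the hub near (340,186), the window at (338,144) on the far side, the red mark at about (305,198), jar (217,165), tape (448,174), driver (205,248) and box (467,257). I'll enlarge it.

Run:
```python
from h import *
from scipy.spatial.transform import Rotation as R
np.set_printoptions(precision=3,suppress=True)
c=cam('top'); f=c['frame']
cv2.imwrite('pics/c1.png',cv2.resize(f[130:245,280:400],None,fx=5,fy=5,interpolation=cv2.INTER_CUBIC))
print(R.from_rotvec(arm.get_state()['tool_rot']).as_matrix())
for n,p in dict(jar=(217,165),tape=(448,174),drv=(205,248),box=(467,257)).items(): print(n,atz(c,*p,20))
hsv=cv2.cvtColor(f,cv2.COLOR_BGR2HSV)
# plate: bright low saturation
m=((hsv[...,2]>130)&(hsv[...,1]<90)).astype(np.uint8); m[:140]=0;m[240:]=0;m[:,:295]=0;m[:,390:]=0
cs,_=cv2.findContours(m,cv2.RETR_EXTERNAL,cv2.CHAIN_APPROX_NONE); k=max(cs,key=cv2.contourArea)[:,0]
P=np.array([atz(c,u,v,82)[:2] for u,v in cv2.convexHull(k)[:,0]])
print(cv2.minEnclosingCircle(P.astype(np.float32)))
g=(hsv[...,0]>40)&(hsv[...,0]<80)&(hsv[...,1]>120); g[:,:300]=0;g[:,380:]=0
v,u=np.nonzero(g);print('green',u.mean(),v.mean(),atz(c,u.mean(),v.mean(),82))
r=((hsv[...,0]<8)|(hsv[...,0]>172))&(hsv[...,1]>120); r[:,:295]=0;r[:,380:]=0;r[:140]=0;r[240:]=0
v,u=np.nonzero(r);print('red',u.mean(),v.mean(),atz(c,u.mean(),v.mean(),82))
```

```text
[[ 0.44  -0.001 -0.898]
 [ 0.898 -0.001  0.44 ]
 [-0.001 -1.     0.   ]]
jar [636.572 333.36   20.   ]
tape [ 611.688 -356.717   20.   ]
drv [388.021 357.271  20.   ]
box [ 364.901 -401.514   20.   ]
((557.767333984375, -34.003841400146484), 105.2319564819336)
green 336.8062827225131 143.2041884816754 [686.386 -23.617  82.   ]
red 309.66101694915255 195.91525423728814 [530.749  53.272  82.   ]
```

View pics/c1.png

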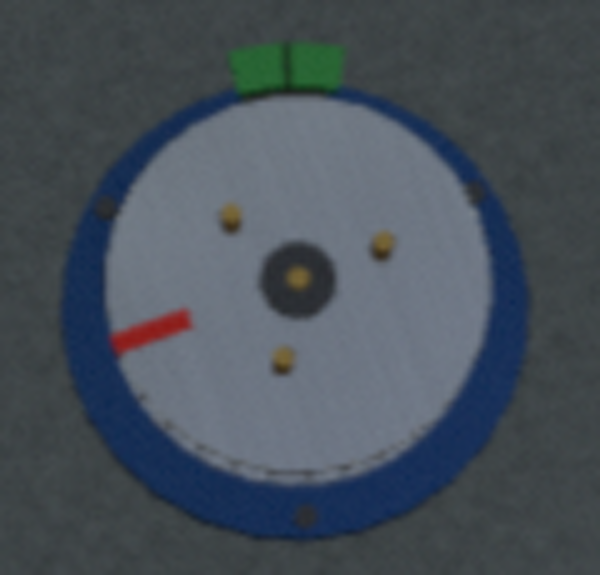

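Run:
```python
from h import *
np.set_printoptions(precision=1,suppress=True)
c=cam('top')
P=lambda x,y,z: atz(c,280+(x-2)/5,130+(y-2)/5,z)
L,Rr,T,B=P(105,290,82),P(492,290,82),P(298,95,82),P(298,487,82)
print(L,Rr,T,B,(L+Rr)/2,(T+B)/2)
boss=P(298,281,90); print('boss',boss)
print('base ctr',(P(62,300,16)+P(530,300,16))/2)
h=np.array([(L+Rr)[0]/2,(L+Rr)[1]/2]); h=np.array([(T+B)[0]/2,(L+Rr)[1]/2])
for n,q in dict(win=P(288,65,82),markout=P(114,346,82),markin=P(190,319,82),p1=P(231,213,110),p2=P(383,241,110),p3=P(284,354,110)).items():
    d=q[:2]-h; print(n,q,np.hypot(*d),np.degrees(np.arctan2(d[1],d[0])))
s=cam('scene')
cv2.imwrite('pics/c2.png',cv2.resize(s['frame'][175:275,255:385],None,fx=6,fy=6,interpolation=cv2.INTER_CUBIC))
print(proj(s,[h[0],h[1],90]))
```

```text
[554.7  79.2  82. ] [ 555.6 -140.6   82. ] [670.2 -30.5  82. ] [442.3 -30.2  82. ] [555.2 -30.7  82. ] [556.3 -30.4  82. ]
boss [558.6 -30.2  90. ]
base ctr [563.6 -31.   16. ]
win [688.2 -24.8  82. ] 132.06151695887087 2.5686506440160706
markout [522.3  73.7  82. ] 109.77261971484356 108.00713539105152
markin [538.1  30.8  82. ] 64.1486056904882 106.45243572636986
p1 [593.    7.9 110. ] 53.19869378917187 46.40351272297827
p2 [577.2 -77.1 110. ] 50.938407738944825 -65.73998349405025
p3 [512.7 -21.8 110. ] 44.48065840910432 168.4952608237249
[317.2 205.5]
```

View pics/c2.png

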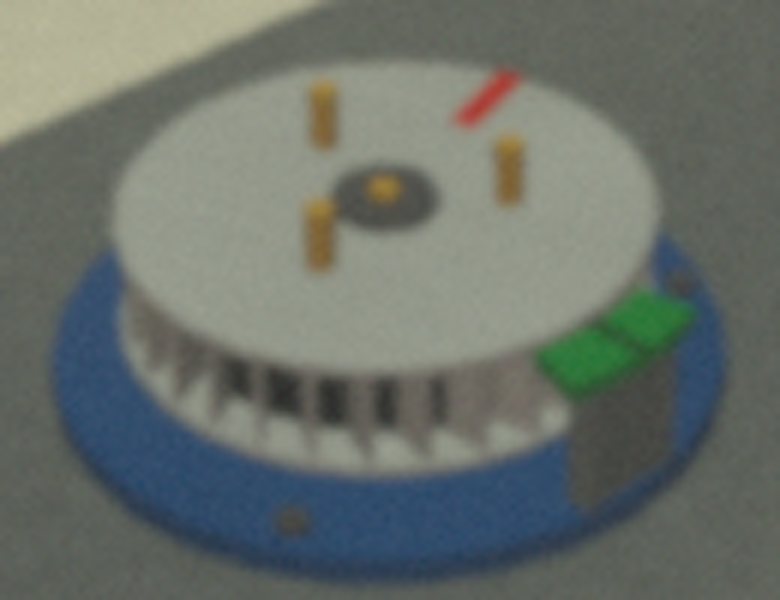

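Hub ≈ (559.5, -30.3). The window direction is +2.4° and the mark is at about 109.6°, so the impeller is at ≈ -4.4 rad. The posts sit at about 168°, 48° and -72°, which agrees with the layout given. Next I shut the gripper, align tool x with world +y and move towards the near post.

Request:
drive_tool(rows="0 0 0 0 -8.59 0;0 0 0 0 -8.59 0;0 0 0 0 -8.59 0;-0.045 0 -0.026 0 0 0;-0.045 0 -0.026 0 0 0;-0.045 0 -0.026 0 0 0;-0.045 0 -0.026 0 0 0;-0.045 0 -0.026 0 0 0;-0.045 0 -0.026 0 0 0;-0.045 0 -0.026 0 0 0;-0.045 0 -0.026 0 0 0;0 0 0 0 0 0", claw=0, grip_force=20)

```text
t: 1.45
tool_pos: [447.6, 143.1, 240.7]
tool_rot: [-1.205, -1.219, 1.218]
wrist_force: [-0.3, 0.5, -0.2]
finger_gap: 0.2
```

Request:
drive_tool(rows="-0.036 0.02 -0.018 0 0 0;-0.036 0.02 -0.018 0 0 0;-0.036 0.02 -0.018 0 0 0;0 0.02 0 0 0 0;0 0 0 0 0 0")

```text
t: 1.95
tool_pos: [505.7, 33.3, 159.4]
tool_rot: [-1.207, -1.222, 1.213]
wrist_force: [0.0, 0.2, -0.2]
finger_gap: 0.0
```

Run:
```python
from h import *
from scipy.spatial.transform import Rotation as R
np.set_printoptions(precision=3,suppress=True)
s=arm.get_state();print(s['t'],s['tool_pos'],s['wrist_force']);print(R.from_rotvec(s['tool_rot']).as_matrix())
c=cam('scene');p=s['tool_pos']
print([proj(c,p-[0,0,d]) for d in (0,11,24)])
cv2.imwrite('pics/c3.png',cv2.resize(c['frame'][110:240,240:380],None,fx=5,fy=5,interpolation=cv2.INTER_CUBIC))
```

```text
1.95 [505.652  33.29  159.442] [ 0.008  0.216 -0.168]
[[-0.01   0.005 -1.   ]
 [ 1.     0.002 -0.01 ]
 [ 0.002 -1.    -0.005]]
[array([323.061, 164.046]), array([323.132, 167.928]), array([323.215, 172.469])]
```

View pics/c3.png

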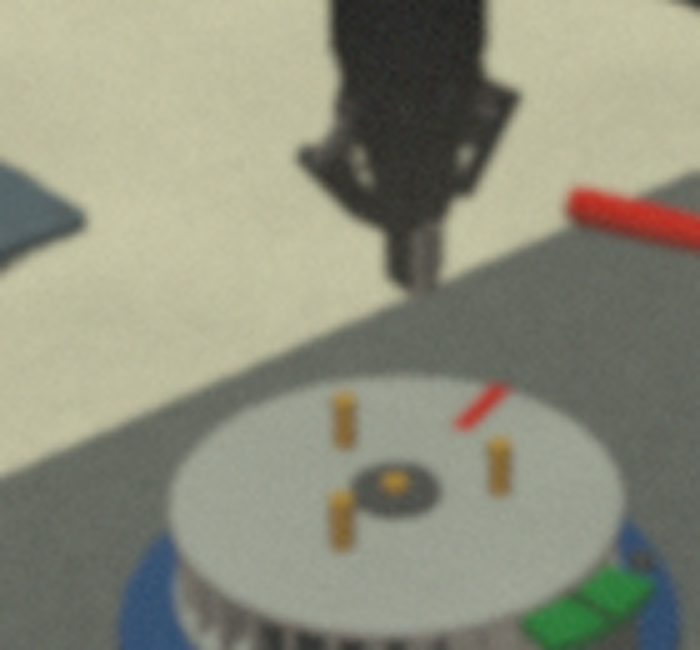

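The shut fingertips are 11 mm ahead of the TCP, as stated, and clear of posts. Now I descend beside the near post.

Request:
drive_tool(rows="0 0.02 0 0 0 0;0 0.02 0 0 0 0;0 0.016 0 0 0 0;0 0 0 0 0 0")

```text
t: 2.4
tool_pos: [509.5, 37.4, 109.1]
tool_rot: [-1.213, -1.234, 1.213]
wrist_force: [-0.1, 0.7, 0.0]
finger_gap: 0.3
```

Request:
drive_tool(rows="0 0.006 0.005 0 0 0;0 0 0 0 0 0;-0.019 0 0 0 0 0;-0.019 0 0 0 0 0;-0.019 0 0 0 0 0;0 -0.05 0.015 0 0 0;0 -0.05 0.015 0 0 0;0 0 0 0 0 0")

```text
t: 3.2
tool_pos: [474.8, -18.4, 207.6]
tool_rot: [-1.212, -1.241, 1.214]
wrist_force: [0.8, -0.0, -0.2]
finger_gap: -0.0
```

```bash
cat > trk.py <<'E'
from h import *
H=np.array([559.5,-30.3]); W=np.radians(2.4)
def measure():
    t=arm.get_state()['t']; c=cam('top'); f=c['frame']
    hsv=cv2.cvtColor(f,cv2.COLOR_BGR2HSV)
    r=((hsv[...,0]<8)|(hsv[...,0]>172))&(hsv[...,1]>110)&(hsv[...,2]>60); r[:,:293]=0;r[:,388:]=0;r[:140]=0;r[:,:][236:]=0
    v,u=np.nonzero(r)
    if len(u)<8: return t,None,len(u),f
    d=atz(c,u.mean(),v.mean(),82)[:2]-H
    return t,(np.arctan2(d[1],d[0])-W+np.pi)%(2*np.pi)-np.pi,np.hypot(*d),f
E
python3 - <<'E'
from trk import *
for i in range(6):
    t,a,r,f=measure(); print(round(t,2),a,round(float(r),1))
s=arm.get_state();print(s['tool_pos'],s['wrist_force'])
E
```

```text
3.2 -2.252879949504906 104.5
3.25 -1.9558209243232336 102.0
3.3 -1.6741791283659933 103.2
3.35 None 4.0
3.4 None 3.0
3.45 -0.7966923165624493 102.5
[472.01281614 -17.17372196 199.90168404] [ 0.22523744  0.02562729 -0.01372895]
```

The impeller spins at ~5.8 rad/s counter-clockwise. I hover over the near side of the rim (r≈85) and let it run down.

Request:
drive_tool(rows="-0.013 0.03 -0.002 0 0 0;0 0.03 0 0 0 0;0 0.025 0 0 0 0;0 0.01 0 0 0 0;0 0 0 0 0 0")

```text
t: 4.0
tool_pos: [474.2, -28.7, 98.2]
tool_rot: [-1.193, -1.232, 1.22]
wrist_force: [-0.1, 0.7, 0.4]
finger_gap: 0.1
```

Run:
```python
from trk import *
from scipy.spatial.transform import Rotation as R
np.set_printoptions(precision=3,suppress=True)
for i in range(8):
    t,a,r,f=measure(); print(round(t,2),a,round(float(r),1))
    if i==3: cv2.imwrite('pics/c5.png',cv2.resize(f[130:245,280:400],None,fx=5,fy=5,interpolation=cv2.INTER_CUBIC))
s=arm.get_state();print(s['t'],s['tool_pos'],s['wrist_force']);print(R.from_rotvec(s['tool_rot']).as_matrix())
```

```text
4.0 None 0.0
4.05 2.439719022888932 86.7
4.1 2.6959137388106607 102.6
4.15 2.954025253629526 103.7
4.2 -3.066576790600377 105.4
4.25 -2.8201468852932003 102.1
4.3 None 0.0
4.35 None 0.0
4.4 [476.201 -29.407 101.073] [ 0.273 -0.094  0.221]
[[-0.024  0.008 -1.   ]
 [ 1.     0.006 -0.024]
 [ 0.006 -1.    -0.008]]
```

View pics/c5.png

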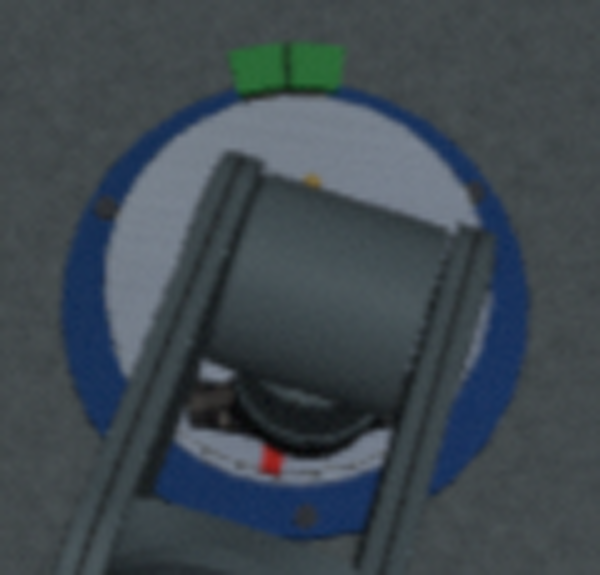

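The picture shows the arm over the hub. The window side (about ±70°) stays visible, as does the red mark when it passes the near gap at crop (272,460). I'll let the impeller run down.

Request:
drive_tool(rows="0 0 0 0 0 0;0 0 0 0 0 0;0 0 0 0 0 0;0 0 0 0 0 0;0 0 0 0 0 0;0 0 0 0 0 0;0 0 0 0 0 0;0 0 0 0 0 0;0 0 0 0 0 0;0 0 0 0 0 0;0 0 0 0 0 0;0 0 0 0 0 0")

```text
t: 5.6
tool_pos: [476.7, -29.6, 102.2]
tool_rot: [-1.201, -1.237, 1.218]
wrist_force: [1.1, 0.3, 0.0]
finger_gap: -0.1
```

No drift, so I'll wait on.

Request:
drive_tool(rows="0 0 0 0 0 0;0 0 0 0 0 0;0 0 0 0 0 0;0 0 0 0 0 0;0 0 0 0 0 0;0 0 0 0 0 0;0 0 0 0 0 0;0 0 0 0 0 0;0 0 0 0 0 0;0 0 0 0 0 0;0 0 0 0 0 0;0 0 0 0 0 0")

```text
t: 6.8
tool_pos: [476.7, -29.6, 102.2]
tool_rot: [-1.201, -1.237, 1.218]
wrist_force: [-1.1, 1.5, -0.2]
finger_gap: -0.1
```

Request:
drive_tool(rows="0 0 0 0 0 0;0 0 0 0 0 0;0 0 0 0 0 0;0 0 0 0 0 0;0 0 0 0 0 0;0 0 0 0 0 0;0 0 0 0 0 0;0 0 0 0 0 0;0 0 0 0 0 0;0 0 0 0 0 0;0 0 0 0 0 0;0 0 0 0 0 0")

```text
t: 8.0
tool_pos: [476.7, -29.6, 102.2]
tool_rot: [-1.201, -1.237, 1.218]
wrist_force: [0.1, -0.2, 0.3]
finger_gap: -0.3
```

Run:
```python
from trk import *
np.set_printoptions(precision=3,suppress=True)
n=0
for i in range(36):
    t,a,r,f=measure()
    if a is not None:
        print(round(t,2),round(a,3),round(float(r),1)); n+=1
        if n>=7: break
s=arm.get_state();print(i,s['t'],s['tool_pos'],s['wrist_force'])
```

```text
8.2 -1.219 98.8
8.25 -1.1 94.4
8.3 -0.978 90.3
8.35 -0.86 89.7
8.4 -0.743 89.1
8.45 -0.623 89.6
8.5 -0.509 88.6
10 8.55 [476.731 -29.566 102.225] [-0.132 -0.156 -0.021]
```

Request:
drive_tool(rows="0 0.005 0 0 0 0;0 0 0 0 0 0;0 0 0 0 0 0;0 0 0 0 0 0;0 0 0 0 0 0;0 0 0 0 0 0;0 0 0 0 0 0;0 0 0 0 0 0;0 0 0 0 0 0;0 0 0 0 0 0;0 0 0 0 0 0;0 0 0 0 0 0")

```text
t: 9.75
tool_pos: [476.8, -29.5, 96.8]
tool_rot: [-1.201, -1.237, 1.218]
wrist_force: [-0.6, -0.6, 0.2]
finger_gap: -0.1
```

Request:
drive_tool(rows="0 0 0 0 0 0;0 0 0 0 0 0;0 0 0 0 0 0;0 0 0 0 0 0;0 0 0 0 0 0;0 0 0 0 0 0;0 0 0 0 0 0;0 0 0 0 0 0;0 0 0 0 0 0")

```text
t: 10.65
tool_pos: [476.8, -29.5, 96.8]
tool_rot: [-1.201, -1.237, 1.218]
wrist_force: [0.2, 0.1, 0.4]
finger_gap: 0.1
```

Run:
```python
from trk import *
np.set_printoptions(precision=3,suppress=True)
n=0
for i in range(60):
    t,a,r,f=measure()
    if a is not None and a>-2 and a<2 and r<96:
        print(round(t,2),round(a,3),round(float(r),1)); n+=1
        if n>=5: break
s=arm.get_state();print(i,s['t'],s['tool_pos'],s['wrist_force'])
```

```text
11.8 -1.129 94.3
11.85 -1.066 91.8
11.9 -1.006 90.0
11.95 -0.949 89.1
12.0 -0.894 88.1
27 12.05 [476.797 -29.526  96.783] [ 0.342 -0.562 -0.377]
```

Speed ≈1.12 rad/s, at -0.84 rad at t=12.05, so the mark reaches mid-window at about t=12.86. I press in the eighth row.

Request:
drive_tool(rows="0 0 0 0 0 0;0 0 0 0 0 0;0 0 0 0 0 0;0 0 0 0 0 0;0 0 0 0 0 0;0 0 0 0 0 0;0 0 0 0 0 0;0 0.008 0 0 0 0;0 0 0 0 0 0;0 0 0 0 0 0;0 0 0 0 0 0")

```text
t: 13.15
tool_pos: [477.5, -30.1, 89.6]
tool_rot: [-1.204, -1.238, 1.218]
wrist_force: [-3.0, -0.2, 8.3]
finger_gap: 0.2
```

Run:
```python
from trk import *
for i in range(4):
    t,a,r,f=measure(); print(round(t,2),a,round(float(r),1))
s=arm.get_state();print(s['t'],s['tool_pos'],s['wrist_force'])
```

```text
13.15 -0.03763896235345321 90.9
13.2 -0.03696435180248825 90.5
13.25 -0.03696435180248825 90.5
13.3 -0.03696435180248825 90.5
13.35 [477.49189712 -30.04639305  89.66396666] [-1.49164218 -0.10072373  6.8031352 ]
```

It stopped at -0.037 rad (about 2° off centre), held with 7 N. Now I lift straight off.

Request:
drive_tool(rows="0 -0.01 0 0 0 0;0 -0.02 0 0 0 0;0 -0.03 0 0 0 0;0 -0.04 0 0 0 0;0 -0.04 0 0 0 0;0 0 0 0 0 0;0 0 0 0 0 0;0 0 0 0 0 0;0 0 0 0 0 0;0 0 0 0 0 0")

```text
t: 14.35
tool_pos: [473.0, -29.7, 232.1]
tool_rot: [-1.196, -1.233, 1.22]
wrist_force: [0.3, -0.2, -0.2]
finger_gap: -0.1
```

Run:
```python
from trk import *
for i in range(3):
    t,a,r,f=measure(); print(round(t,2),a,round(float(r),1))
s=arm.get_state();print(s['t'],s['tool_pos'],s['wrist_force'],abs(s['qvel']).max())
cv2.imwrite('pics/c6.png',cv2.resize(f[100:290,170:490],None,fx=2.5,fy=2.5,interpolation=cv2.INTER_CUBIC))
```

```text
14.35 None 0.0
14.4 None 0.0
14.45 None 0.0
14.5 [473.17446054 -29.78900684 232.42964221] [-0.47850465  0.9216538   0.43409698] 0.009120922103796484
```

View pics/c6.png

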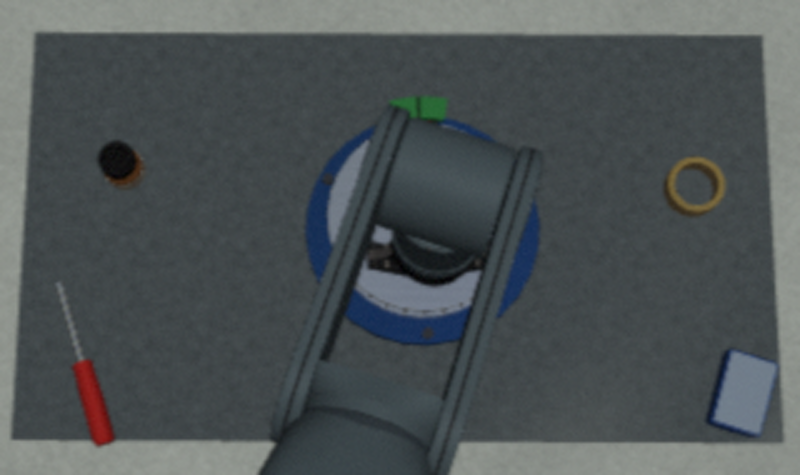

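Things around lie undisturbed, but the raised arm hides the mark from above, so I check with the scene camera.

Run:
```python
from trk import *
c=cam('scene'); f=c['frame']; 
hsv=cv2.cvtColor(f,cv2.COLOR_BGR2HSV)
r=((hsv[...,0]<8)|(hsv[...,0]>172))&(hsv[...,1]>110); r[:180]=0;r[275:]=0;r[:,:265]=0;r[:,375:]=0
v,u=np.nonzero(r); d=atz(c,u.mean(),v.mean(),82)[:2]-H
print(len(u),d,np.hypot(*d),np.arctan2(d[1],d[0])-W)
cv2.imwrite('pics/c7.png',cv2.resize(f[175:275,255:385],None,fx=6,fy=6,interpolation=cv2.INTER_CUBIC))
```

```text
53 [88.17631674  0.23714239] 88.17663562399032 -0.03919849711529518
```

View pics/c7.png

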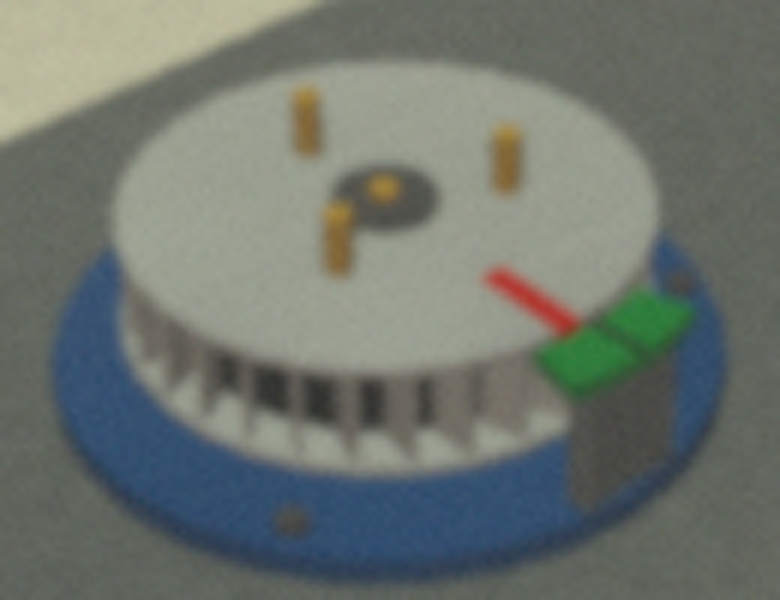

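```bash
python3 -c "
from workcell import arm
print(arm.job_done())"
```

```text
the job is handed in; nothing more can be done
None
```

The impeller now stands still with its red mark in the green window, and I handed the job in at about 14.6 s.

- **Flick:** I pushed the near brass post with the shut fingertips. The impeller ran counter-clockwise at about 5.8 rad/s, and the red mark passed the window several times while it slowed.
- **Stop:** At about 1.1 rad/s I pressed a fingertip on the flat rim once, with about 7–8 N, and it stopped there. I then lifted the finger straight up; the gripper held nothing throughout.
- **Position check:** The top camera gave -0.037 rad while pressed, and the scene camera gave -0.039 rad after the lift. That is about 2° before the window's middle line (window ±14°), and it did not shift on release. The angles rest on my estimate of the hub position. In the last picture the mark lies slightly before the line but clearly inside the green.
- **Surroundings:** The last top view showed the jar, tape, driver and box as before, and the arm clear and still.
- **Failed check:** After the lift the arm hid the mark from the top camera, so only the scene camera confirmed the final position.

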